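# Light up an instrument case and hold its lid open for inspection

## Task

Get the instrument case ready to be looked into: with its lid still shut, first turn the work lamp so that its light panel faces the middle of the case and tip the panel 30 degrees forward (light shining downward) from upright, and let go of the lamp. Then raise the case's lid by its bar handle and hold it open at 40 degrees; the lid falls shut by itself, so finish while still holding it there, with the lamp still aimed. Leave the loose things lying on the bench (multimeter, screwdriver, side cutters, tag pad) where they are.

Things in the scene. Friction and masses are not known exactly. Their poses are not given: they have to be found in the camera images.
- case: grey open-topped metal instrument case, fixed to the bench, 170 (x) x 190 (y) x 80 mm high, with a hinged lid; it stands either left or right of the lamp. Origin: centre of its underside. Own axes: -x is its front (towards the robot, with sockets and a black knob), +x the hinge side, z up
- case_mid (a point): centre of the case's open top, 80 mm above the bench: the middle of the case, which the lamp shall face
- case_hinge (a point): middle of the lid's hinge line (fixed on the case), 88 mm behind the case's centre and 81 mm above the bench; the hinge line runs along the case's y axis
- case_lid (a joint): lid angle in rad, 0 = shut, grows as the front edge of the lid rises, stop at 1.3 (40 degrees = 0.698). Lid 0.25 to 0.5 kg, 172 x 192 x 5 mm, its flat top 6 mm above the hinge line when shut; it always falls shut when let go, 1 to 3 N at the handle hold it
- lid_bar (a point): middle of the round steel bar of the lid's U handle (moves with the lid): bar 12 mm thick, 90 mm free length along the case's y axis, its centre 36 mm above the lid's top face, 148 mm in front of the hinge line and 42 mm above it when shut; the bar can turn between the fingers as the lid swings
- lamp: work lamp fixed to the bench: round dark foot 104 mm across, post, and a fork that carries a grey light panel 146 wide x 72 high x 20 mm; 225 mm high in all. Origin: centre of its underside, on the swivel axis
- lamp_swivel (a joint): turn of the lamp's fork on its post in rad, positive anticlockwise from above; at 0 the white light face looks along the -x axis of lamp (about towards the robot). Range +-2.4; stiff (0.15 N m), stays where it is left
- lamp_tilt (a joint): tilt of the light panel in the fork in rad: 0 = upright, positive = top tipped forward, so that the white face looks downward (30 degrees = 0.524). Range -0.5 to 1.0; stiff (0.12 N m), stays where it is left
- lamp_pivot (a point): on the swivel axis where the tilt axis crosses it, 125 mm above the bench; its frame turns with the fork: -x is the horizontal direction the light faces, y the tilt axis, z up
- lamp_disc (a point): centre of the black thumb disc on top of the light panel (moves with the panel), 85 mm from the tilt axis in the panel's plane: disc 28 mm in diameter, 14 mm thick along the tilt axis, on a 9 mm stem; the panel's top edge is 49 mm below the disc's centre. Pinched on its two flat faces it can turn between the fingers as the panel tilts
- multimeter: loose orange multimeter 145 x 72 x 41 mm; origin under its centre; leave alone
- driver_blue: loose blue screwdriver 190 mm long; origin under its centre; leave alone
- side_cutters: loose red-handled side cutters 150 mm long; origin under its centre; leave alone
- tag_pad: loose pad of paper tags 75 x 52 x 11 mm; origin under its centre; leave alone

How it is judged:
On the way, in this order (a step that is already met when the one before it is completed fails the run):
1. with the lid shut, the lamp faces the middle of the case and its panel is tipped 30 degrees forward, and the lamp is let go (x of case_mid in the frame of lamp_pivot below -0.1 m and y of case_mid in the frame of lamp_pivot between -0.04 and 0.04 m and value of joint lamp_tilt between 0.42 and 0.63 rad and value of joint case_lid below 0.05 rad and contact force between the fingers and lamp below 0.1 N), for 0.2 s.
2. the lid is raised to 40 degrees in the gripper (value of joint case_lid between 0.611 and 0.785 rad and contact force between the fingers and case_lid above 0.5 N), for 0.2 s.
At the end, for the whole second after the job is handed in: the gripper's fingers hold the lid still (under 0.1 rad/s) at 40 degrees (within 5), the lamp, untouched, still faces the middle of the case (within 40 mm to either side of it) with its panel tipped 30 degrees forward (within 6), and the four loose things lie within 30 mm of where they were (all of step 2 and velocity of joint case_lid between -0.1 and 0.1 rad/s and x of case_mid in the frame of lamp_pivot below -0.1 m and y of case_mid in the frame of lamp_pivot between -0.04 and 0.04 m and value of joint lamp_tilt between 0.42 and 0.63 rad and contact force between each of the arm, the fingers and lamp below 0.1 N and distance of each of multimeter, driver_blue, side_cutters, tag_pad from where it was at the start of the episode below 0.03 m); the arm keeps its last pose, push and grip.
It fails at once if a loose thing on the bench was pushed out of place by more than 30 mm (distance of any of multimeter, driver_blue, side_cutters, tag_pad from where it was at the start of the episode above 0.03 m).
It also fails if it takes over 51 s, if anything falls off the work surface, if the arm or the gripper's body presses on something with over 40 N, if the wrist force passes 120 N, or if a joint passes its speed limit or range.

## Robot

A 7-joint arm with a two-finger parallel gripper is mounted at the origin on a cart in front of the work surface, level with it; the furniture and walls round the work are solid. World frame = base frame: x ahead of the robot, y to its left, z up, the work surface at z = 0. Lengths are in m, angles in rad, forces in N, time in s.
With the tool pointing down it reaches from about 0.4 to 0.75 m from the base axis. Payload 19.5 kg.
Tool frame: the origin (TCP) lies midway between the tips of the shut fingers; the grasp point (between the pads) lies 19 mm behind it; z points along the fingers, y is the line along which they close (so a half turn about z gives the same grasp; the last joint's range is limited). The gripper opens to 85 mm and grips with 20 to 120 N. Pads are 22 mm wide; open, the fingers measure 114 mm over their backs; the gripper's body (76 mm by 85 mm) begins 54 mm behind the grasp point. The pads swing forward as they close: fully open they stand 13 mm farther back than shut.
Start: joints at [-1.282, 0.707, -0.028, 1.485, 0.022, 0.951, -0.075], TCP at [0.187, 0.544, 0.231] pointing down, gripper open.
Joint ranges: [-2.71, 2.71], [-0.32, 2.16], [-1.57, 1.52], [0, 2.45], [-1.46, 4.6], [0, 2.02], [-2.83, 2.83]. Speed limits (rad/s): [1.89, 1.89, 2.57, 2.57, 3.01, 3.01, 3.01].

## Interface

Orientations are given as a unit quaternion [w, x, y, z].
In Python, from workcell import r, capture, order gives the robot as it stands. The module is installed in compiled form; this text tells all that it offers.
- The arm moves only by the tool move_arm, never from a script. Its argument "steps" is a list of rows, each a list of 7 numbers: the shift along the tool's x, y, z normalised to -1 to 1, where 1 is 200 mm, then the turn, a rotation vector about the tool's x, y, z normalised to -1 to 1, where 1 is 180 degrees, then the opening, from 0 (shut) to 1 (fully open). In form: [[tx, ty, tz, wx, wy, wz, gripper], ...]. A call has 1 to 10 rows; each row is the pose to reach, as a shift and turn from the pose commanded when the call began, along the tool's axes at that moment, turning the shorter way round; what a row does not reach only later rows make up. A row lasts 1/12 s, in which the tool goes at most 41.7 mm and 7.16 degrees, less where a joint would pass 70% of its speed; a pose out of reach is approached as far as the arm can. A call with a number of a shift or a turn outside -1 to 1 is refused whole. A call with a gripper value outside its range is refused whole. The fingers move at their own pace and stop on an object; "squeeze" is the grip in N (left out, the last holds). Time passes only in rows, so rows that repeat a pose let the fingers close. It gives the time, the measured TCP pose, the force, the opening and the grip force at its end, in the units of the state.
- r.get_obs(): the state, without advancing time (a new reading comes with each control period).
- capture(name): name is "side" or "top"; returns a dict with "image" (384x512x3 uint8, blue, green, red), "fx", "fy", "cx", "cy" (pixels), "distortion" ([k1, k2, p1, p2, k3] as OpenCV has them; the pictures are not rectified), "world_to_cam" (4x4, takes a point from world to camera coordinates). Camera axes: x right, y up, looking along -z (the intrinsics and any distortion apply to the point x, -y, -z); pixel columns grow to the right and rows downward; lengths in m; the calibration is good to about 2 mm. A picture is of the moment at which its call begins. There is no depth.
- order.hand_in(): hands the job in; it is judged then, once.
The state is a dict: "t": time; "q": joint angles; "joint_vel": joint speeds; "tau": joint torques, N m; "position": TCP position; "tool_rot": TCP orientation; "wrist_force": force on the tool from outside, world axes, zero at the start; "ft_torque": the same for the moment, N m; "gripper_width": opening from 0.0 (shut) to 1.0 (fully open); "finger_force": force on a finger pad.
Only numpy, scipy, OpenCV 4.12 (cv2) and the standard library are available. Lean on these libraries where they do the work, as an engineer would, in place of code of your own. Each camera call takes 0.05 s, during which the arm holds its last target. There are 200 camera calls.

## Working session

There is one attempt and no reset: what is moved stays moved. The work goes in short steps, Python scripts to look and compute and a tool call to move; the robot and the scene stay as the last step left them, time stands still between calls to the robot, and variables do not carry over. Pictures are saved under pics/ and viewed, at most 10 in all, crops included, and the job is handed in when it is done.

Besides the shell and the picture viewer there is one more tool, called after "Emit:" as name([rows], argument=value, ...), one row to a line, values as JSON. move_arm: Moves the arm, as the interface text tells. Its arguments: {"type":"object","properties":{"steps":{"type":"array","items":{"type":"array","items":{"type":"number"}}},"squeeze":{"type":"number"}},"required":["steps"]}

```bash
mkdir -p pics && cat > h.py <<'E'
import numpy as np, cv2
from workcell import r, capture, order
def ray(c,u,v):
    K=np.array([[c['fx'],0,c['cx']],[0,c['fy'],c['cy']],[0,0,1]],float)
    p=cv2.undistortPoints(np.array([[[u,v]]],float),K,np.array(c['distortion'],float))[0,0]
    T=np.array(c['world_to_cam']); R=T[:3,:3]; t=T[:3,3]
    return -R.T@t, R.T@np.array([p[0],-p[1],-1.0])
def onz(c,u,v,z):
    o,d=ray(c,u,v); return o+d*(z-o[2])/d[2]
def proj(c,P):
    K=np.array([[c['fx'],0,c['cx']],[0,c['fy'],c['cy']],[0,0,1]],float)
    T=np.array(c['world_to_cam']); q=T[:3,:3]@np.array(P,float)+T[:3,3]
    return cv2.projectPoints(np.array([[q[0],-q[1],-q[2]]]),np.zeros(3),np.zeros(3),K,np.array(c['distortion'],float))[0][0,0]
def tri(c1,p1,c2,p2):
    o1,d1=ray(c1,*p1);o2,d2=ray(c2,*p2)
    s=np.linalg.lstsq(np.c_[d1,-d2],o2-o1,rcond=None)[0]
    a=o1+s[0]*d1;b=o2+s[1]*d2
    return (a+b)/2,np.linalg.norm(a-b)
E
python3 - <<'E'
from h import *
import pickle
cs={n:capture(n) for n in('top','side')}
pickle.dump(cs,open('c0.pkl','wb'))
for n,c in cs.items():
    cv2.imwrite(f'pics/{n}0.png',cv2.resize(c['image'],(768,576)))
    o,d=ray(c,256,192);print(n,o.round(3),d.round(3),c['fx'],c['distortion'])
o=r.get_obs();print({k:np.round(v,3) for k,v in o.items()})
E
```

```text
top [0.38  0.251 1.077] [ 0.108 -0.026 -0.994] 354.7444582467149 [-0.02561948  0.          0.          0.          0.        ]
side [0.543 1.481 0.674] [-0.048 -0.911 -0.41 ] 449.6778739947322 [0.02979452 0.         0.         0.         0.        ]
{'t': np.float64(0.1), 'q': array([-1.282,  0.707, -0.028,  1.485,  0.022,  0.951, -0.075]), 'joint_vel': array([-0.   , -0.002, -0.002,  0.   ,  0.001,  0.001,  0.   ]), 'tau': array([ 2.0000e-03, -8.8428e+01,  1.2360e+00, -2.3645e+01,  1.7000e-02,
        5.0000e-03, -0.0000e+00]), 'position': array([0.187, 0.544, 0.231]), 'tool_rot': array([-0.   ,  0.165,  0.986, -0.001]), 'wrist_force': array([-0.837,  0.189, -0.831]), 'ft_torque': array([-0.027, -0.012,  0.011]), 'finger_force': np.float64(0.0), 'gripper_width': np.float64(0.998)}
```

View pics/top0.png

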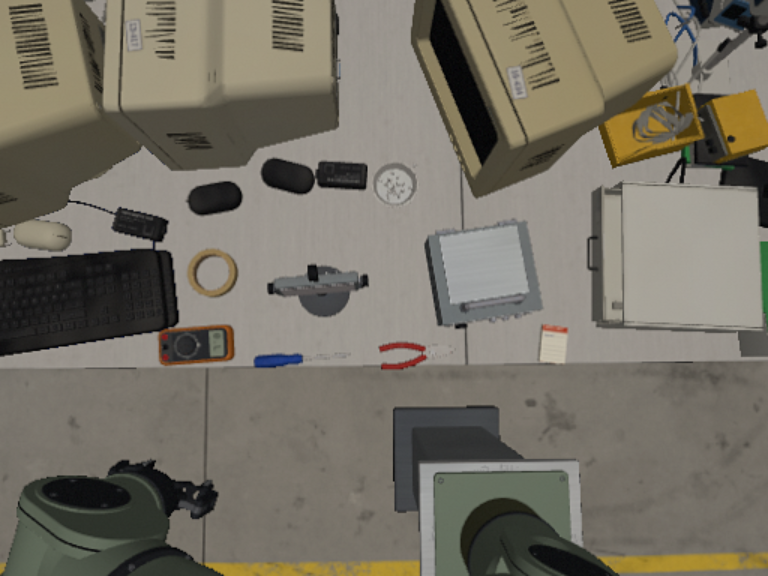

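View pics/side0.png

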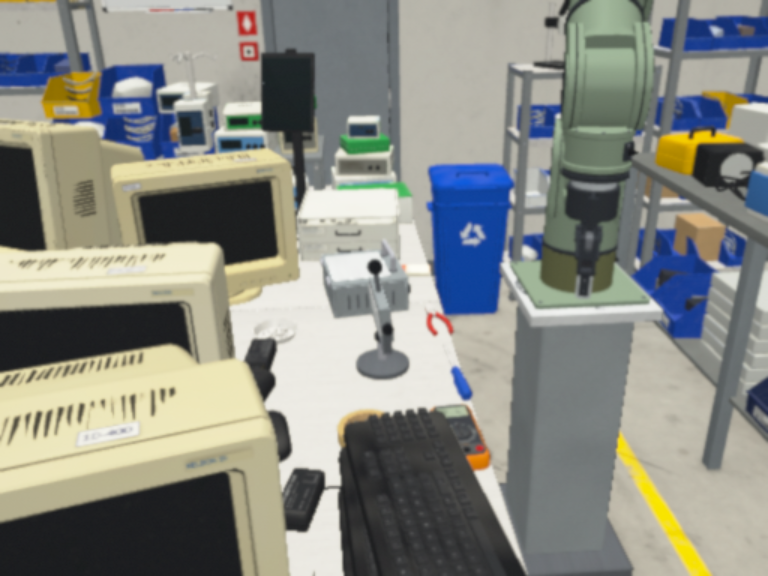

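The top view shows the case at about (485,272) and the lamp at (322,290), with its black disc at (313,272). The loose things lie along the front edge. In the side view the disc is at (375,267) and the lid bar at about (388,252). I'll enlarge both areas next.

```bash
python3 - <<'E'
from h import *
import pickle
cs=pickle.load(open('c0.pkl','rb'))
t=cs['top']['image'][140:230,170:370]; s=cs['side']['image'][155:260,200:300]
cv2.imwrite('pics/tc.png',cv2.resize(t,None,fx=4,fy=4,interpolation=cv2.INTER_CUBIC))
cv2.imwrite('pics/sc.png',cv2.resize(s,None,fx=5.5,fy=5.5,interpolation=cv2.INTER_CUBIC))
E
```

```text
(no output)
```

View pics/tc.png

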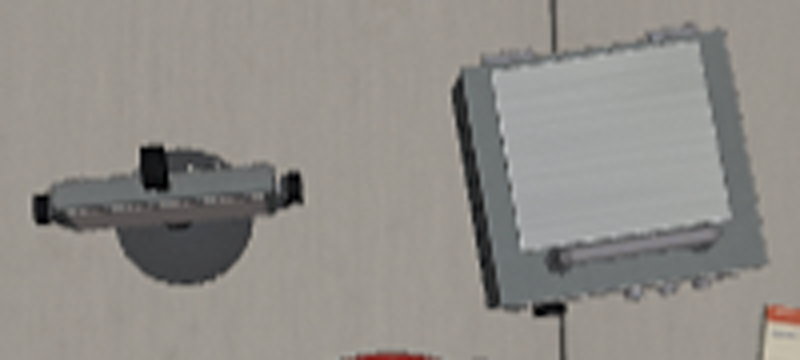

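View pics/sc.png

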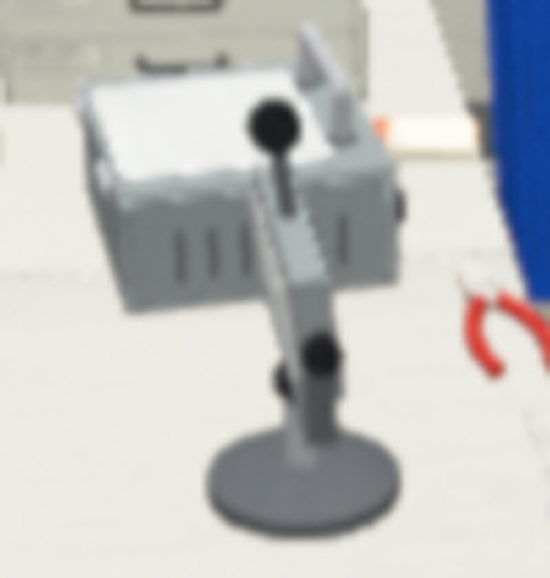

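```bash
python3 - <<'E'
from h import *
import pickle
cs=pickle.load(open('c0.pkl','rb'));T,S=cs['top'],cs['side']
ft=lambda x,y:(170+(x+.5)/4-.5,140+(y+.5)/4-.5)
fs=lambda x,y:(200+(x+.5)/5.5-.5,155+(y+.5)/5.5-.5)
d,e=tri(T,ft(154,166),S,fs(275,126));print('disc',d.round(4),e)
for z in(.01,.015):print('foot',onz(T,*ft(184.5,218),z).round(4),onz(S,*fs(304,478),z).round(4))
print('lid',[onz(T,*ft(*p),.087).round(4)[:2] for p in((483,66),(722,30),(766,262),(503,302))])
b=[onz(T,*ft(*p),.123).round(4)[:2] for p in((558,258),(708,237))];print('bar',b,sum(b)/2)
for n,a,z in(('knobs',((42,210),(291,188)),.125),):print(n,[onz(T,*ft(*p),z).round(4)[:2] for p in a])
# lid mask rect: grey lid + white, via non-bench contour
im=T['image'];hsv=cv2.cvtColor(im,cv2.COLOR_BGR2HSV)
print('colours',hsv[ [int(ft(490,150)[1]),int(ft(600,150)[1]),int(ft(350,150)[1])],[int(ft(490,150)[0]),int(ft(600,150)[0]),int(ft(350,150)[0])]])
c=hsv[140:230,280:370].copy();m=((c[...,0]>60)&(c[...,1]>8)&(c[...,2]>80)).astype('u1')
cn=max(cv2.findContours(m,0,1)[0],key=cv2.contourArea);rc=cv2.minAreaRect(cn)
P=[onz(T,280+p[0],140+p[1],.087)[:2].round(4) for p in cv2.boxPoints(rc)];print(rc,P,np.mean(P,0))
E
```

```text
disc [0.5009 0.3467 0.2083] 0.0022401541588550414
foot [0.49   0.3453 0.01  ] [0.4901 0.3529 0.01  ]
foot [0.4895 0.3449 0.015 ] [0.4905 0.3614 0.015 ]
lid [array([0.5886, 0.1266]), array([ 0.6135, -0.0454]), array([ 0.447 , -0.0694]), array([0.421 , 0.1165])]
bar [array([0.4488, 0.0835]), array([ 0.462 , -0.0189])] [0.4554 0.0323]
knobs [array([0.4845, 0.4312]), array([0.4978, 0.2632])]
colours [[ 90  11 114]
 [ 90   3 164]
 [ 21  21 157]]
((42.63880920410156, 40.252967834472656), (62.04380798339844, 66.7421875), 80.34010314941406) [array([0.5912, 0.1432]), array([ 0.6225, -0.0463]), array([ 0.4467, -0.0683]), array([0.4174, 0.1178])] [0.51945 0.0366 ]
```

```bash
cat >> h.py <<'E'
from scipy.spatial.transform import Rotation as Ro
def cur():
    o=r.get_obs();q=np.array(o['tool_rot']);return o,np.array(o['position']),Ro.from_quat(q[[1,2,3,0]])
def down(yaw_y,pitch=0,axis=None):
    "tool y heading yaw_y deg, z down; optional world tilt (deg) about horizontal axis"
    a=np.radians(yaw_y);y=np.array([np.cos(a),np.sin(a),0]);z=np.array([0,0,-1.]);R=Ro.from_matrix(np.c_[np.cross(y,z),y,z])
    return R if axis is None else Ro.from_rotvec(np.radians(pitch)*np.array(axis))*R
def rows(*tg):
    o,p,R=cur()
    print('t',round(float(o['t']),2),'pos',p.round(4),'y',np.degrees(np.arctan2(*R.as_matrix()[[1,0],1])).round(2),'z',R.as_matrix()[:,2].round(3),'q',np.round(o['q'],2),'F',np.round(o['wrist_force'],1),'M',np.round(o['ft_torque'],2),'w',round(float(o['gripper_width']),3),'ff',round(float(o['finger_force']),1))
    for P,Rt in tg: print(np.r_[R.inv().apply(np.array(P)-p)/.2,(R.inv()*Rt).as_rotvec()/np.pi].round(3).tolist())
LA=np.array([.4905,.347]);DISC=np.array([.501,.3467,.2083])
E
python3 -c "
from h import *
rows(([.501,.3467,.27],down(-85.5)))"
```

```text
t 0.1 pos [0.1867 0.5436 0.2309] y 71.05 z [-0.    -0.001 -1.   ] q [-1.28  0.71 -0.03  1.48  0.02  0.95 -0.08] F [-0.8  0.2 -0.8] M [-0.03 -0.01  0.01] w 0.998 ff 0.0
[-1.806, -0.421, -0.195, -0.0, 0.0, 0.87]
```

Emit:
move_arm([
  [-0.1,0,-0.2,0,0,0.04,1],
  [-0.3,-0.05,-0.2,0,0,0.08,1],
  [-0.5,-0.1,-0.2,0,0,0.12,1],
  [-0.7,-0.15,-0.2,0,0,0.16,1],
  [-0.9,-0.2,-0.2,0,0,0.2,1],
  [-1,-0.25,-0.2,0,0,0.24,1],
  [-1,-0.3,-0.2,0,0,0.28,1],
  [-1,-0.3,-0.2,0,0,0.32,1],
  [-1,-0.3,-0.2,0,0,0.36,1],
  [-1,-0.3,-0.2,0,0,0.4,1],
])

```text
t: 0.93
position: [0.3564, 0.4219, 0.2711]
tool_rot: [-0.0, 0.713, 0.701, -0.0]
wrist_force: [0.1, 0.0, 0.1]
gripper_width: 0.999
finger_force: 0.0
```

```bash
python3 -c "
from h import *
rows(([.501,.3467,.27],down(-85.5)))"
```

```text
t 0.93 pos [0.3564 0.4219 0.2711] y -0.94 z [-0. -0. -1.] q [-1.09  0.65  0.33  1.51 -0.23  1.02 -0.73] F [0.1 0.  0.1] M [0.02 0.   0.  ] w 0.999 ff 0.0
[-0.364, 0.729, 0.006, -0.0, 0.0, 0.47]
```

Emit:
move_arm([
  [-0.04,0.07,0,0,0,0.04,1],
  [-0.08,0.15,0,0,0,0.08,1],
  [-0.12,0.24,0,0,0,0.12,1],
  [-0.16,0.33,0,0,0,0.16,1],
  [-0.2,0.42,0,0,0,0.2,1],
  [-0.24,0.5,0,0,0,0.24,1],
  [-0.28,0.58,0,0,0,0.28,1],
  [-0.32,0.65,0,0,0,0.32,1],
  [-0.364,0.729,0,0,0,0.36,1],
  [-0.364,0.729,0,0,0,0.4,1],
])

```text
t: 1.77
position: [0.5038, 0.3454, 0.2709]
tool_rot: [0.001, 0.989, 0.15, 0.0]
wrist_force: [-0.4, -0.8, 0.0]
gripper_width: 1.002
finger_force: 0.0
```

```bash
python3 -c "
from h import *
rows(([.501,.3467,.27],down(-85.5)),([.501,.3467,.19],down(-85.5)))"
```

```text
t 1.77 pos [0.5038 0.3454 0.2709] y -72.72 z [ 0.001 -0.002 -1.   ] q [-0.93  0.81  0.66  1.29 -0.49  1.21 -1.52] F [-0.4 -0.8  0. ] M [-0.09  0.04 -0.  ] w 1.002 ff 0.0
[-0.011, -0.01, 0.005, 0.001, -0.0, 0.071]
[-0.011, -0.011, 0.405, 0.001, -0.0, 0.071]
```

Emit:
move_arm([
  [-0.005,0,0,0,0,0.035,1],
  [-0.005,0,0.05,0,0,0.07,1],
  [-0.005,0,0.1,0,0,0.07,1],
  [-0.005,0,0.2,0,0,0.07,1],
  [-0.005,0,0.3,0,0,0.07,1],
  [-0.005,0,0.4,0,0,0.07,1],
  [-0.005,0,0.4,0,0,0.07,1],
  [-0.005,0,0.4,0,0,0.07,1],
])

```text
t: 2.43
position: [0.5002, 0.3474, 0.1909]
tool_rot: [0.0, 0.999, 0.047, -0.001]
wrist_force: [-0.2, 0.4, 0.8]
gripper_width: 1.002
finger_force: 0.0
```

```bash
python3 - <<'E'
from h import *
rows(([.501,.3467,.19],down(-85.5)))
T,S=capture('top'),capture('side')
a=cv2.resize(T['image'][140:230,170:260],(540,540),interpolation=2);b=cv2.resize(S['image'][120:210,205:295],(540,540),interpolation=2)
cv2.imwrite('pics/g1.png',cv2.resize(np.hstack([a,b]),(800,400)))
E
```

```text
t 2.43 pos [0.5002 0.3474 0.1909] y -84.65 z [-0.001 -0.001 -1.   ] q [-0.95  0.9   0.67  1.42 -0.6   1.04 -1.63] F [-0.2  0.4  0.8] M [ 0.02 -0.03  0.  ] w 1.002 ff 0.0
[0.003, 0.004, 0.004, 0.0, 0.0, 0.005]
```

View pics/g1.png

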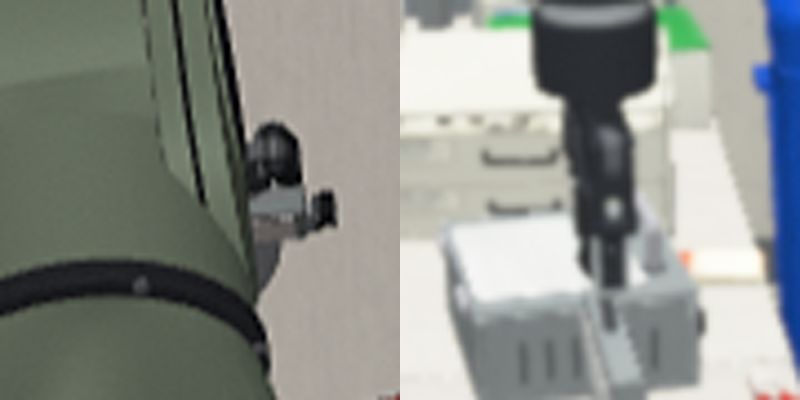

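The left crop shows the arm hiding most of the lamp. In the right crop the near finger (about x=612) stands in front of the disc (about x=595). I'll check whether they line up.

```bash
python3 - <<'E'
from h import *
import pickle
S=pickle.load(open('c0.pkl','rb'))['side']
o,p,R=cur();m=R.as_matrix()
f=lambda P:((proj(S,P)-[205,120])*400/90+[400,0]).round(1)
for s in(-.0425,-.052):
  for dz in(-.03,-.01,.01):
    print(s,dz,[f(p+m[:,1]*s+m[:,2]*dz+m[:,0]*w) for w in(-.011,0,.011)])
print(f(DISC))
E
```

```text
-0.0425 -0.03 [array([624.2, 259.3]), array([605.8, 260.7]), array([587.4, 262.1])]
-0.0425 -0.01 [array([624.9, 290.3]), array([606.7, 291.7]), array([588.4, 293.2])]
-0.0425 0.01 [array([625.6, 320.9]), array([607.5, 322.4]), array([589.3, 323.9])]
-0.052 -0.03 [array([626.7, 265.3]), array([608.2, 266.8]), array([589.6, 268.2])]
-0.052 -0.01 [array([627.4, 296.5]), array([609., 298.]), array([590.6, 299.5])]
-0.052 0.01 [array([628.1, 327.3]), array([609.8, 328.8]), array([591.5, 330.3])]
[596.1 255.3]
```

Emit:
move_arm([
  [0,0,0,0,0,0.005,0],
  [0,0,0,0,0,0.005,0],
  [0,0,0,0,0,0.005,0],
  [0,0,0,0,0,0.005,0],
  [0,0,0,0,0,0.005,0],
  [0,0,0,0,0,0.005,0],
  [0,0,0,0,0,0.005,0],
  [0,0,0,0,0,0.005,0],
  [0,0,0,0,0,0.005,0],
  [0,0,0,0,0,0.005,0],
], squeeze=40)

```text
t: 3.37
position: [0.5007, 0.3468, 0.1915]
tool_rot: [0.0, 0.999, 0.037, 0.0]
wrist_force: [-0.2, -5.5, 4.6]
gripper_width: 0.16
finger_force: 42.8
```

```bash
python3 - <<'E'
from h import *
rows(([.4905,.347,.191],down(-85.5)))
E
```

```text
t 3.37 pos [0.5007 0.3468 0.1915] y -85.72 z [ 0.    -0.001 -1.   ] q [-0.95  0.9   0.68  1.42 -0.6   1.04 -1.65] F [-0.2 -5.5  4.6] M [-0.97  0.24  0.15] w 0.16 ff 42.8
[-0.051, -0.005, 0.002, 0.0, -0.0, -0.001]
```

Emit:
move_arm([
  [-0.025,0.003,-0.002,0,0,0,0],
  [-0.051,0.005,-0.003,0,0,0,0],
  [-0.051,0.005,-0.003,0,0,0,0],
  [-0.051,0.005,-0.003,0,0,-0.03,0],
  [-0.051,0.005,-0.003,0,0,-0.06,0],
  [-0.051,0.005,-0.003,0,0,-0.09,0],
  [-0.051,0.005,-0.003,0,0,-0.12,0],
  [-0.051,0.005,-0.003,0,0,-0.12,0],
], squeeze=50)

```text
t: 4.03
position: [0.4909, 0.3458, 0.1921]
tool_rot: [-0.0, 0.974, 0.226, 0.001]
wrist_force: [3.1, -0.3, -0.0]
gripper_width: 0.156
finger_force: 49.8
```

```bash
python3 - <<'E'
from h import *
rows(([.4905,.347,.191],down(4.7)))
E
```

```text
t 4.03 pos [0.4909 0.3458 0.1921] y -63.83 z [ 0.001  0.001 -1.   ] q [-0.92  0.86  0.57  1.45 -0.51  0.98 -1.34] F [ 3.1 -0.3 -0. ] M [-0.02 -1.02  0.18] w 0.156 ff 49.8
[0.001, -0.006, 0.006, 0.0, -0.0, -0.381]
```

Emit:
move_arm([
  [0,0,0,0,0,-0.035,0],
  [0,0,0,0,0,-0.07,0],
  [0,0,0,0,0,-0.105,0],
  [0,0,0,0,0,-0.14,0],
  [0,0,0,0,0,-0.175,0],
  [0,0,0,0,0,-0.21,0],
  [0,0,0,0,0,-0.245,0],
  [0,0,0,0,0,-0.28,0],
  [0,0,0,0,0,-0.315,0],
  [0,0,0,0,0,-0.35,0],
])

```text
t: 4.87
position: [0.4913, 0.3457, 0.1921]
tool_rot: [0.0, 0.713, 0.701, 0.001]
wrist_force: [6.7, 1.0, 0.3]
gripper_width: 0.157
finger_force: 49.9
```

```bash
python3 - <<'E'
from h import *
rows(([.4905,.347,.191],down(4.7)))
E
```

```text
t 4.87 pos [0.4913 0.3457 0.1921] y -1.03 z [ 0.002  0.    -1.   ] q [-0.79  0.81  0.25  1.45 -0.23  0.92 -0.49] F [6.7 1.  0.3] M [ 0.13 -1.18 -0.16] w 0.157 ff 49.9
[0.007, -0.004, 0.006, 0.001, -0.0, -0.032]
```

Emit:
move_arm([
  [0,0.003,0,0,0,-0.02,0],
  [0,0.006,0,0,0,-0.034,0],
  [0,0.006,0,0,0,-0.034,0],
  [-0.055,0.011,0.004,0,0,-0.034,0],
  [-0.108,0.017,0.014,0,0,-0.034,0],
  [-0.16,0.022,0.032,0,0,-0.034,0],
  [-0.21,0.027,0.057,0,0,-0.034,0],
  [-0.21,0.027,0.057,0,0,-0.034,0],
  [-0.21,0.027,0.057,0,0,-0.034,0],
], squeeze=25)

```text
t: 5.62
position: [0.4951, 0.3033, 0.1806]
tool_rot: [0.0, 0.677, 0.736, -0.0]
wrist_force: [0.8, -4.5, 3.2]
gripper_width: 0.152
finger_force: 53.1
```

```bash
python3 - <<'E'
from h import *
rows(([.4915+.0425*.0825,.346-.0425*.9966,.180],down(4.7)))
E
```

```text
t 5.62 pos [0.4951 0.3033 0.1806] y 4.85 z [-0.    -0.001 -1.   ] q [-0.71  0.79  0.21  1.53 -0.2   0.84 -0.34] F [ 0.8 -4.5  3.2] M [-0.9  -0.24  0.02] w 0.152 ff 53.1
[0.002, -0.0, 0.003, -0.0, 0.0, 0.001]
```

Emit:
move_arm([
  [0,0,0,0,0,0,0.5],
  [0,0,0,0,0,0,0.7],
  [0,0,0,0,0,0,0.7],
  [0,0,0,0,0,0,0.7],
  [0,0,-0.1,0,0,0,0.7],
  [0,0,-0.25,0,0,0,0.7],
  [0,0,-0.4,0,0,0,0.7],
  [-0.1,0,-0.5,0,0,0,0.7],
  [-0.3,0,-0.5,0,0,0,0.7],
  [-0.5,0,-0.5,0,0,0,0.7],
])

```text
t: 6.45
position: [0.5037, 0.2038, 0.2813]
tool_rot: [0.0, 0.675, 0.738, 0.001]
wrist_force: [0.9, -0.1, -0.6]
gripper_width: 0.697
finger_force: 0.0
```

```bash
python3 - <<'E'
from h import *
rows()
T,S=capture('top'),capture('side')
import pickle;pickle.dump(dict(top=T,side=S),open('c1.pkl','wb'))
a=cv2.resize(T['image'][140:230,170:260],(400,400),interpolation=2);b=cv2.resize(S['image'][140:260,200:320],(400,400),interpolation=2)
cv2.imwrite('pics/g2.png',np.hstack([a,b]))
E
```

```text
t 6.45 pos [0.5037 0.2038 0.2813] y 5.16 z [ 0.001  0.001 -1.   ] q [-0.57  0.61  0.23  1.52 -0.16  1.02 -0.2 ] F [ 0.9 -0.1 -0.6] M [-0.05 -0.08 -0.  ] w 0.697 ff 0.0
```

View pics/g2.png

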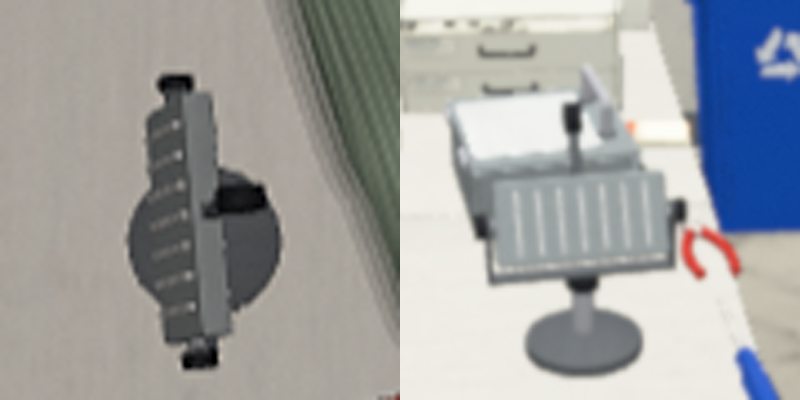

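The lamp now faces the case and is tipped forward. The disc is at (240,198) in the top crop and (573,117) in the side crop, and the knobs are at (176,82) and (198,357). Next I'll check the angles and plan the bar approach.

```bash
python3 - <<'E'
from h import *
import pickle
c=pickle.load(open('c1.pkl','rb'));T,S=c['top'],c['side']
a=lambda x,y:(170+(x+.5)*.225-.5,140+(y+.5)*.225-.5);b=lambda x,y:(200+(x-400+.5)*.3-.5,140+(y+.5)*.3-.5)
d,e=tri(T,a(240,198),S,b(573,117));print('disc',d,e)
k=[onz(T,*a(*p),.125)[:2] for p in((176,82),(198,357))];print('knobs',k,np.mean(k,0))
v=k[0]-k[1];v/=np.linalg.norm(v);f=np.array([v[1],-v[0]]);m=np.mean(k,0)
print('face',f,'lateral err',np.cross(f,np.array([.516,.039])-m),'tilt',np.arcsin((d[:2]-m)@f/.085),np.arccos((d[2]-.125)/.085))
# check axis from the two knob midpoints; bar in both views
rows(([.455,.033,.22],down(7.9)))
E
```

```text
disc [0.49379367 0.30901202 0.2008743 ] 0.002463197080483662
knobs [array([0.57715597, 0.35303473]), array([0.40878689, 0.3394004 ])] [0.49297143 0.34621756]
face [ 0.08071462 -0.99673725] lateral err -0.0018435139448833432 tilt 0.4523327778840796 0.46763066097112765
t 6.55 pos [0.5048 0.1981 0.2813] y 4.62 z [ 0.001 -0.002 -1.   ] q [-0.56  0.61  0.24  1.53 -0.15  1.02 -0.2 ] F [-0.3  1.7  0.2] M [0.06 0.05 0.05] w 0.699 ff 0.0
[-0.802, -0.315, 0.308, 0.0, 0.001, -0.018]<stdin>:8: DeprecationWarning: Arrays of 2-dimensional vectors are deprecated. Use arrays of 3-dimensional vectors instead. (deprecated in NumPy 2.0)
```

```bash
python3 - <<'E'
from h import *
import pickle
c=pickle.load(open('c1.pkl','rb'))
piv=np.array([.4925,.3464,.125]);f=np.array([.0807,-.9967,0]);y=np.array([-.9967,-.0807,0])
for n,(u,v) in(('top',(223.6,184.1)),('side',(251.5,174.7))):
    im=cv2.resize(c[n]['image'],None,fx=4,fy=4,interpolation=2);g=im.max(2);u0,v0=int(u*4)-60,int(v*4)-60
    m=(g[v0:v0+120,u0:u0+120]<70).astype('u1');_,l,st,ce=cv2.connectedComponentsWithStats(m)
    k=l[60,60];print(n,'bbox',((st[k][:2]+[u0,v0]+.5)/4-.5).round(1),((st[k][:2]+st[k][2:4]+[u0,v0])/4-.5).round(1))
    for t in(.42,.47,.524,.58):
        ax=f*np.sin(t)+np.array([0,0,np.cos(t)]);nn=f*np.cos(t)-np.array([0,0,np.sin(t)]);C=piv+.085*ax
        P=np.array([proj(c[n],C+s*.007*y+.014*(np.cos(q)*ax+np.sin(q)*nn)) for s in(-1,1) for q in np.linspace(0,6.28,40)])
        print(t,P.min(0).round(1),P.max(0).round(1))
E
```

```text
top bbox [215.4 177.9] [230.  188.8]
0.42 [216.5 180.3] [228.2 187.6]
0.47 [218.1 180.2] [229.8 187.6]
0.524 [219.8 180.2] [231.5 187.5]
0.58 [221.5 180.2] [233.1 187.5]
side bbox [249.6 171.6] [253.2 179.2]
0.42 [247.5 169.4] [253.8 179.7]
0.47 [247.3 169.5] [253.6 179.8]
0.524 [247.2 169.7] [253.4 179.9]
0.58 [247. 170.] [253.3 180.2]
```

Emit:
move_arm([
  [-0.15,-0.05,0,0,0,0,0.8],
  [-0.32,-0.11,0,0,0,-0.01,0.8],
  [-0.5,-0.18,0,0,0,-0.018,0.8],
  [-0.66,-0.25,0.05,0,0,-0.018,0.8],
  [-0.78,-0.31,0.12,0,0,-0.018,0.8],
  [-0.8,-0.315,0.25,0,0,-0.018,0.8],
  [-0.8,-0.315,0.35,0,0,-0.018,0.8],
  [-0.8,-0.315,0.4,0,0,-0.018,0.8],
  [-0.8,-0.315,0.4,0,0,-0.018,0.8],
  [-0.8,-0.315,0.4,0,0,-0.018,0.8],
])

```text
t: 7.38
position: [0.4551, 0.0392, 0.2006]
tool_rot: [-0.0, 0.654, 0.756, -0.0]
wrist_force: [-0.1, 0.2, 1.1]
gripper_width: 0.799
finger_force: 0.0
```

```bash
python3 - <<'E'
from h import *
rows(([.455,.033,.107],down(7.9)))
T,S=capture('top'),capture('side')
a=cv2.resize(T['image'][150:230,275:375],(500,400),interpolation=2);b=cv2.resize(S['image'][100:220,190:280],(300,400),interpolation=2)
cv2.imwrite('pics/g3.png',np.hstack([a,b]))
E
```

```text
t 7.38 pos [0.4551 0.0392 0.2006] y 8.26 z [-0.001 -0.    -1.   ] q [-0.25  0.59  0.16  1.94 -0.16  0.62  0.16] F [-0.1  0.2  1.1] M [-0.04  0.05  0.01] w 0.799 ff 0.0
[-0.031, -0.004, 0.468, -0.0, 0.0, 0.002]
```

View pics/g3.png

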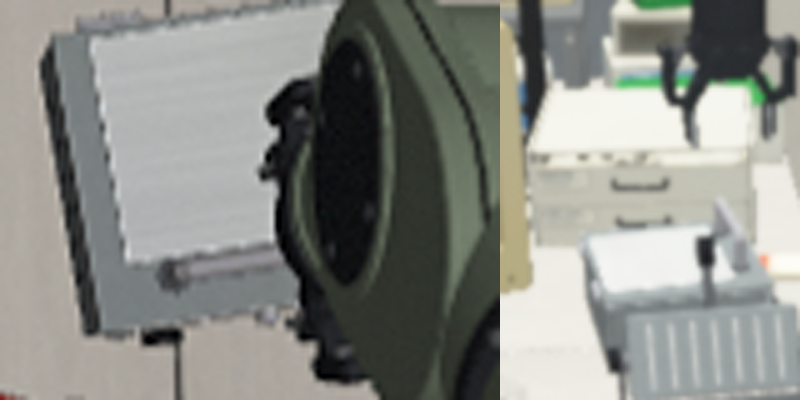

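In the side crop the open fingers (x about 692 and 770) straddle the handle bar (x about 715–735), so I'll descend.

Emit:
move_arm([
  [-0.02,0,0.08,0,0,0,0.8],
  [-0.02,0,0.18,0,0,0,0.8],
  [-0.02,0,0.28,0,0,0,0.8],
  [-0.02,0,0.37,0,0,0,0.8],
  [-0.02,0,0.43,0,0,0,0.8],
  [-0.02,0,0.465,0,0,0,0.8],
  [-0.02,0,0.465,0,0,0,0.5],
  [-0.02,0,0.465,0,0,0,0.4],
  [-0.02,0,0.465,0,0,0,0.4],
])

```text
t: 8.23
position: [0.4561, 0.0353, 0.1084]
tool_rot: [0.0, 0.654, 0.756, 0.0]
wrist_force: [1.2, -0.3, -0.2]
gripper_width: 0.403
finger_force: 0.0
```

Emit:
move_arm([
  [0,0,0,0,0,0,0.2],
  [0,0,0,0,0,0,0],
  [0,0,0,0,0,0,0],
  [0,0,0,0,0,0,0],
  [0,0,0,0,0,0,0],
  [0,0,0,0,0,0,0],
], squeeze=30)

```text
t: 8.73
position: [0.456, 0.0353, 0.1081]
tool_rot: [0.0, 0.654, 0.756, 0.0]
wrist_force: [-0.5, 0.9, 8.4]
gripper_width: 0.124
finger_force: 29.2
```

```bash
cat > arc.py <<'E'
from h import *
o,p,R=cur()
yw=.138;ex=np.array([np.cos(yw),np.sin(yw),0]);ey=np.array([-np.sin(yw),np.cos(yw),0]);z=np.array([0,0,1.])
R0=down(7.9); bar=p-.016*R.as_matrix()[:,2]  # bar assumed 16 mm behind TCP
H=bar+.148*ex-.042*z;print('hinge est',H)
def pose(th,tilt):
    a=.2765+th;b=H+.1538*(-np.cos(a)*ex+np.sin(a)*z);Q=Ro.from_rotvec(tilt*ey)
    return b-.016*(Q.apply(z)),Q*R
rows(*[pose(t,t/2) for t in np.radians([4,8,12,16,20,24,28,32,36,40])])
E
python3 arc.py
```

```text
hinge est [0.60257503 0.05563091 0.08210722]
t 8.73 pos [0.456  0.0353 0.1081] y 8.27 z [ 0.001  0.    -1.   ] q [-0.2   0.76  0.1   2.04 -0.2   0.34  0.2 ] F [-0.5  0.9  8.4] M [ 0.08  0.05 -0.02] w 0.124 ff 29.2
[-0.0, 0.014, -0.051, 0.011, 0.0, -0.0]
[-0.0, 0.031, -0.101, 0.022, 0.0, -0.0]
[-0.0, 0.052, -0.15, 0.033, 0.0, -0.0]
[-0.0, 0.076, -0.196, 0.044, 0.0, -0.0]
[-0.001, 0.103, -0.241, 0.056, 0.0, -0.0]
[-0.001, 0.133, -0.284, 0.067, 0.0, -0.0]
[-0.001, 0.166, -0.325, 0.078, 0.0, -0.0]
[-0.001, 0.202, -0.363, 0.089, 0.001, -0.0]
[-0.002, 0.241, -0.398, 0.1, 0.001, -0.0]
[-0.002, 0.281, -0.431, 0.111, 0.001, -0.0]
```

Emit:
move_arm([
  [0,0.007,-0.025,0.005,0,0,0],
  [0,0.014,-0.051,0.011,0,0,0],
  [0,0.022,-0.076,0.016,0,0,0],
  [0,0.031,-0.101,0.022,0,0,0],
  [0,0.041,-0.125,0.028,0,0,0],
  [0,0.052,-0.15,0.033,0,0,0],
  [0,0.064,-0.173,0.039,0,0,0],
  [0,0.076,-0.196,0.044,0,0,0],
  [0,0.09,-0.219,0.05,0,0,0],
  [0,0.103,-0.241,0.056,0,0,0],
], squeeze=40)

```text
t: 9.57
position: [0.4756, 0.0381, 0.1561]
tool_rot: [-0.058, 0.652, 0.753, -0.067]
wrist_force: [0.4, 0.3, -5.4]
gripper_width: 0.121
finger_force: 38.9
```

```bash
cat > arc2.py <<'E'
from h import *
o,p,R=cur()
yw=.138;ex=np.array([np.cos(yw),np.sin(yw),0]);ey=np.array([-np.sin(yw),np.cos(yw),0]);z=np.array([0,0,1.])
H=np.array([.6026,.0556,.0821]);R0=down(8.2)
bar=p-.016*R.as_matrix()[:,2];d=bar-H;print('lid deg',np.degrees(np.arctan2(d[2],-d@ex)-.2765),'rad',np.hypot(d[2],d@ex))
def pose(th,tilt):
    a=.2765+th;b=H+.1538*(-np.cos(a)*ex+np.sin(a)*z);Q=Ro.from_rotvec(tilt*ey)
    return b-.016*(Q.apply(z)),Q*R0
rows(*[pose(t,t/2) for t in np.radians([20,24,28,32,36,40])])
E
python3 arc2.py
```

```text
lid deg 19.760537697027114 rad 0.15413729148039917
t 9.57 pos [0.4756 0.0381 0.1561] y 8.27 z [-0.175 -0.026 -0.984] q [-0.24  0.76  0.17  1.75 -0.15  0.82  0.15] F [ 0.4  0.3 -5.4] M [ 0.09 -0.    0.01] w 0.121 ff 38.9
[-0.001, 0.003, -0.002, -0.001, 0.0, 0.0]
[-0.001, 0.025, -0.05, 0.01, 0.0, 0.0]
[-0.001, 0.051, -0.096, 0.021, 0.001, 0.0]
[-0.002, 0.079, -0.139, 0.032, 0.001, 0.0]
[-0.002, 0.111, -0.181, 0.043, 0.001, 0.0]
[-0.002, 0.145, -0.22, 0.054, 0.001, 0.0]
```

Very small forces. I'll continue to 40°.

Emit:
move_arm([
  [0,0.012,-0.025,0.005,0,0,0],
  [0,0.024,-0.05,0.01,0,0,0],
  [0,0.037,-0.073,0.016,0,0,0],
  [0,0.05,-0.096,0.021,0,0,0],
  [0,0.064,-0.118,0.027,0,0,0],
  [0,0.079,-0.139,0.032,0,0,0],
  [0,0.11,-0.18,0.043,0,0,0],
  [0,0.144,-0.219,0.054,0,0,0],
  [0,0.144,-0.219,0.054,0,0,0],
  [0,0.144,-0.219,0.054,0,0,0],
])

```text
t: 10.4
position: [0.5104, 0.0432, 0.1945]
tool_rot: [-0.114, 0.644, 0.745, -0.132]
wrist_force: [-11.7, 0.4, 12.1]
gripper_width: 0.123
finger_force: 40.6
```

Emit:
move_arm([
  [0,0,0,0,0,0,0],
  [0,0,0,0,0,0,0],
  [0,0,0,0,0,0,0],
  [0,0,0,0,0,0,0],
])

```text
t: 10.73
position: [0.5103, 0.0432, 0.1945]
tool_rot: [-0.114, 0.644, 0.745, -0.131]
wrist_force: [-10.0, -0.3, 9.9]
gripper_width: 0.123
finger_force: 40.3
```

```bash
python3 arc2.py | head -2 && python3 - <<'E'
from h import *
T,S=capture('top'),capture('side')
a=cv2.resize(T['image'],(512,384));b=cv2.resize(S['image'][120:260,190:290],(274,384),interpolation=2)
cv2.imwrite('pics/g4.png',np.hstack([a,b]))
E
```

```text
lid deg 39.64017778292618 rad 0.1546599291073277
t 10.73 pos [0.5103 0.0432 0.1945] y 8.26 z [-0.338 -0.049 -0.94 ] q [-0.23  0.85  0.19  1.39 -0.13  1.26  0.12] F [-10.   -0.3   9.9] M [-0.11  2.43 -0.08] w 0.123 ff 40.3
```

View pics/g4.png

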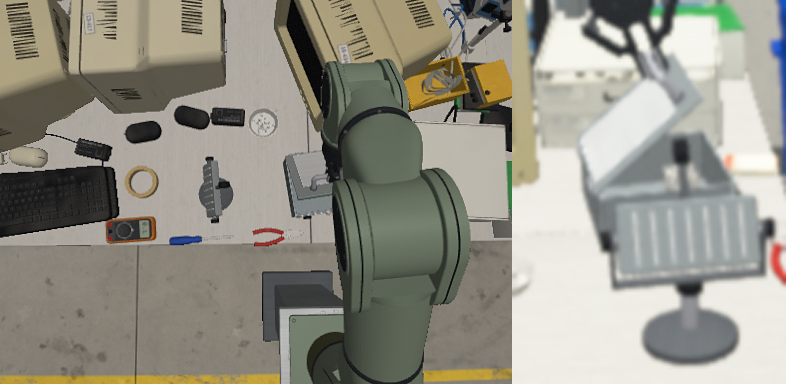

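The lid is open at about 40° and held firmly, the lamp is still aimed, and the loose things haven't moved. I'm handing in.

```bash
python3 -c "
from h import *
print(order.hand_in())"
```

```text
the job is handed in; nothing more can be done
None
```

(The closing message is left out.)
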